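# Load the filter-disc cassette

## Task

Load the three white ceramic filter discs into the slots of the aluminium cassette: the thickest disc (seven holes) in the lowest slot, the medium one (three holes) in the middle slot and the thinnest (one hole) in the uppermost slot. Slide each one in flat from the open front and push it fully home against the back, and leave the other things on the bench standing where they are.

Things in the scene. Friction and masses are not known exactly. Their poses are not given: they have to be found in the camera images.
- cassette: Fixed aluminium cassette, 77 mm high, three horizontal slots one above the other, open to its own -x side (roughly to the robot). Origin on the bench under the centre of a loaded disc; x points into the slots, y across, z up. Four 4 mm plates: three floors and a cover. Dark base plate 10 mm high: x -38 to +62, y -50 to +50 mm. Load from the bottom up: a loaded disc is in the fingers' way below it.
- cassette_back (a point): Middle of the back stop's face, 32.5 mm behind the cassette's origin, 40 mm up; axes as the cassette's. Side walls (inner faces at y -34 and +34, outer -38 and +38 mm) and the full-width rear of the plates reach from the stop forward to x = +6 mm of the cassette; ahead of that are only the tongues.
- cassette_tongue (a point): Front end of the lowest floor's tongue, at x = -26, z = 20 mm of the cassette. Every plate, cover too, has such a rounded tongue, 40 mm wide. Fingers holding a disc by its sides pass beside the tongues up to the side walls. A disc let go with its centre past x = -22 mm stays on its tongue and can be pushed home on its front edge with closed or nearly closed fingers, lowered in front of the tongues.
- slot_low (a point): Point on the floor of the lowest slot, 20 mm above the bench, under the centre of a disc that is fully home; axes as the cassette's. The slot is 18 mm high inside, made for the disc 12 mm thick.
- slot_mid (a point): Point on the floor of the middle slot, 42 mm above the bench, under the centre of a disc that is fully home; axes as the cassette's. The slot is 15 mm high inside, made for the disc 9 mm thick.
- slot_top (a point): Point on the floor of the uppermost slot, 61 mm above the bench, under the centre of a disc that is fully home; axes as the cassette's. The slot is 12 mm high inside, made for the disc 6 mm thick.
- disc_thick_center (a point): Centre (half-way up) of the thick white ceramic filter disc: round, diameter 64 mm, 12 mm thick, told by seven holes (one in the middle, six round it); 90 g. It starts flat on the bench; z is its axis. The holes (9 mm) are blind marks. Take it by its rim, across the diameter, from above with the fingertips. Its mass varies by 30 %.
- disc_medium_center (a point): Centre (half-way up) of the medium white ceramic filter disc: round, diameter 64 mm, 9 mm thick, told by three holes in a triangle; 68 g. It starts flat on the bench; z is its axis. The holes (9 mm) are blind marks. Take it by its rim, across the diameter, from above with the fingertips. Its mass varies by 30 %.
- disc_thin_center (a point): Centre (half-way up) of the thin white ceramic filter disc: round, diameter 64 mm, 6 mm thick, told by one hole in the middle; 45 g. It starts flat on the bench; z is its axis. The holes (9 mm) are blind marks. Take it by its rim, across the diameter, from above with the fingertips. Its mass varies by 30 %.
- vial_e: Bystander: closed round vial with a screw cap, diameter 25, 51 high, mm. Origin at the middle of its underside.
- rubber_stopper: Bystander: tapered rubber stopper, diameter 35, 30 high, mm. Origin at the middle of its underside.
- beaker_100: Bystander: small empty clear beaker, diameter 53, 70 high, mm. Origin at the middle of its underside.
- marker_black: Bystander: felt marker lying flat, 136 long (its y axis), 17 wide, 20 high, mm. Origin at the middle of its underside.
- dropper_bottle_a: Bystander: small bottle with a dropper top, diameter 35, 110 high, mm. Origin at the middle of its underside.
- tape_roll: Bystander: roll of tape lying flat, diameter 68, 18 high, mm. Origin at the middle of its underside.
- conical_flask: Bystander: stoppered conical flask, diameter 74, 144 high, mm. Origin at the middle of its underside.
- wash_bottle: Bystander: wash bottle with a bent spout, about 80 wide, 216 high, mm. Origin at the middle of its underside. (to within 10 mm)
- enamel_tray: Fixed white enamel tray with a raised rim behind the discs, 360 (x) by 447 (y) by 33 high over all, mm. Origin at the middle of its underside. It never moves; its front rim limits the room for fingers behind a disc.
Not all that is in view belongs to the job. Leave any green or purple look-alike of the part that bears disc_thick_center alone.

How it is judged:
At the end, for the whole second after the job is handed in: Each disc lies flat (within 0.06 rad) on the floor of its own slot (height within 3 mm), its centre at most 5 mm short of the home position and within 6 mm of the middle of the slot (x of disc_thick_center in the frame of slot_low between -0.005 and 0.004 m and y of disc_thick_center in the frame of slot_low between -0.006 and 0.006 m and z of disc_thick_center in the frame of slot_low between 0.003 and 0.009 m and angle between the z axis of disc_thick_center and the z axis of slot_low, either way round below 0.06 rad and x of disc_medium_center in the frame of slot_mid between -0.005 and 0.004 m and y of disc_medium_center in the frame of slot_mid between -0.006 and 0.006 m and z of disc_medium_center in the frame of slot_mid between 0.0015 and 0.0075 m and angle between the z axis of disc_medium_center and the z axis of slot_mid, either way round below 0.06 rad and x of disc_thin_center in the frame of slot_top between -0.005 and 0.004 m and y of disc_thin_center in the frame of slot_top between -0.006 and 0.006 m and z of disc_thin_center in the frame of slot_top between 0 and 0.006 m and angle between the z axis of disc_thin_center and the z axis of slot_top, either way round below 0.06 rad); the robot touches nothing.
It fails at once if a bystander is shoved more than 3 cm (distance of any of vial_e, rubber_stopper, beaker_100, marker_black, dropper_bottle_a, tape_roll, conical_flask, wash_bottle from where it was at the start of the episode above 0.03 m).
It fails at once if an upright bystander is tipped over (angle between any of vial_e, rubber_stopper, beaker_100, dropper_bottle_a, conical_flask, wash_bottle's own z axis and vertical above 0.5 rad).
It also fails if it takes over 72 s, if anything falls off the work surface, if the arm or the gripper's body presses on something with over 40 N, if the wrist force passes 120 N, or if a joint passes its speed limit or range.

## Robot

A 6-joint arm with a two-finger parallel gripper is mounted at the origin on a cart in front of the work surface, level with it; the furniture and walls round the work are solid. World frame = base frame: x ahead of the robot, y to its left, z up, the work surface at z = 0. Lengths are in m, angles in rad, forces in N, time in s.
With the tool pointing down it reaches from about 0.3 to 0.85 m from the base axis. Payload 4.2 kg.
Tool frame: the origin (TCP) lies at the very end of the fingers, on their centre line; the grasp point (between the pads) lies grip_point_offset behind it (grip_point_offset is the distance from the TCP to the grasp point, in m); z points along the fingers, y is the direction in which the jaws open and shut (so a half turn about z gives the same grasp; the last joint's range is limited). The gripper opens to 91 mm and grips with 3 to 60 N. Pads are 32 mm wide; open, the fingers measure 118 mm over their backs; the gripper's body (76 mm by 178 mm) begins 60 mm behind the grasp point.
Start: joints at [-1.143, 0.32, 1.565, -0, 1.257, -0.02], TCP at [0.249, -0.518, 0.214] pointing down, gripper open.
Joint ranges: [-3.11, 3.11], [-0.84, 2.01], [0.21, 2.61], [-1.34, 4.49], [0.05, 2.63], [-2.56, 2.56]. Speed limits (rad/s): [2.57, 2.57, 3.14, 3.14, 3.14, 3.14].

## Interface

Orientations are given as a rotation vector (axis times angle).
In Python, from workcell import get_obs, get_image, camera_info, finish_job, grip_point_offset gives the robot as it stands. The module is installed in compiled form; this text tells all that it offers.
- The arm moves only by the shell command python3 -m inch 'ROWS'. ROWS is JSON, one flat list of numbers, 7 for each row, row after row: the shift along the tool's x, y, z in units of 30 mm (1.0 is 30 mm), then the turn, a rotation vector about the tool's x, y, z in units of 8 degrees (1.0 is 8 degrees), then the closure, from -1 (fully open) to 1 (shut), so that 0 is half open. In form: [dx, dy, dz, ax, ay, az, fingers, dx, dy, dz, ax, ay, az, fingers, ...]. A call has 1 to 12 rows; each row shifts and turns the commanded pose from where the row before left it, along the tool's axes as they then stand; what a row does not reach is not made up. A row lasts 1/10 s, in which the tool goes at most 50 mm and 8.59 degrees, less where a joint would pass 70% of its speed; a pose out of reach is approached as far as the arm can. A call is refused whole if a number of a shift passes 1 or a number of a turn 1, either way. A call with a gripper value outside its range is refused whole. The fingers move at their own pace and stop on an object; the grip force is fixed at half the most. Time passes only in rows, so rows that do not move let the fingers close. It gives the time, the measured TCP pose, the force and the opening at its end, in the units of the state.
- get_obs(): the state, without advancing time (a new reading comes with each control period).
- get_image(name): name is "scene" or "side" or "wrist"; returns the picture (384x512x3 uint8, red, green, blue); there is no depth.
- camera_info(name): a dict with "fx", "fy", "cx", "cy" (pixels), "origin" and "rotation" of the camera in the world; the wrist camera has in their place "T_tool_cam" (4x4, takes a point from camera to tool coordinates, whose origin is the TCP and whose axes are the flange's). Camera axes: x right, y down, z forward; pixel columns grow to the right and rows downward; lengths in m; the calibration is good to about 2 mm. A picture is of the moment at which its call begins: read the wrist's pose just before it. camera_info takes no time and is no camera call.
- finish_job(): hands the job in, once; it reports no verdict.
The state is a dict: "time": time; "joint_positions": joint angles; "qd": joint speeds; "joint_efforts": joint torques, N m; "tcp_pos": TCP position; "tcp_rot": TCP orientation; "contact_force": force on the tool from outside, world axes, zero at the start; "wrist_torque": the same for the moment, N m; "width": finger opening in m.
Only numpy, scipy, OpenCV 4.12 (cv2) and the standard library are available. Lean on these libraries where they do the work, as an engineer would, in place of code of your own. Each camera call takes 0.05 s, during which the arm holds its last target.

## Working session

There is one attempt and no reset: what is moved stays moved. The work goes in short steps, Python scripts to look and compute and a shell command to move; the robot and the scene stay as the last step left them, time stands still between calls to the robot, and variables do not carry over. Pictures are saved under pics/ and viewed, and the job is handed in when it is done.

```bash
mkdir -p pics; python3 - <<'E'
from workcell import *
import cv2,numpy as np
print(get_obs(), grip_point_offset)
for n in ["scene","side","wrist"]:
    print(n,camera_info(n))
    cv2.imwrite(f"pics/{n}0.png",get_image(n)[:,:,::-1])
E
```

```text
{'time': 0.0, 'joint_positions': array([-1.14297942e+00,  3.20296988e-01,  1.56570544e+00, -6.34361892e-05,
        1.25743395e+00, -1.99989302e-02]), 'qd': array([ 0.00158288, -0.00111519, -0.00140134,  0.00082238,  0.00014528,
        0.00048818]), 'joint_efforts': array([ 1.21481127e-03, -4.12454188e+01, -2.31974477e+01,  7.27169146e-02,
        4.57131083e-02, -1.55977777e-04]), 'tcp_pos': array([ 0.24873523, -0.5178246 ,  0.21310714]), 'tcp_rot': array([-3.06141417e+00, -6.97196301e-01,  6.78874945e-04]), 'contact_force': array([-0.45246458,  0.42291022,  0.27927909]), 'wrist_torque': array([0.01150125, 0.02359774, 0.0126556 ]), 'width': 0.09129655604548756} 0.0188
scene {'fx': 353.02444962788564, 'fy': 353.02444962788564, 'cx': 255.7696286405309, 'cy': 188.97866523097338, 'origin': array([0.113639  , 0.89300994, 0.7247801 ]), 'rotation': array([-0.60039906,  2.56095175, -1.3071681 ])}
side {'fx': 346.4412656638353, 'fy': 346.4412656638353, 'cx': 258.3404613526924, 'cy': 191.8545353225334, 'origin': array([-0.05381557, -1.03151843,  0.86706761]), 'rotation': array([-2.09412491,  0.53858279, -0.2875298 ])}
wrist {'fx': 292.81186384042724, 'fy': 292.81186384042724, 'cx': 260.0134395034611, 'cy': 195.26388327426454, 'T_tool_cam': array([[-3.83927812e-04, -9.61020175e-01, -2.76477983e-01,
         7.76732285e-02],
       [ 9.99999926e-01, -3.72779077e-04, -9.28810648e-05,
        -4.96163440e-04],
       [-1.38046300e-05, -2.76477998e-01,  9.61020248e-01,
        -1.70965216e-01],
       [ 0.00000000e+00,  0.00000000e+00,  0.00000000e+00,
         1.00000000e+00]])}
```

View pics/scene0.png

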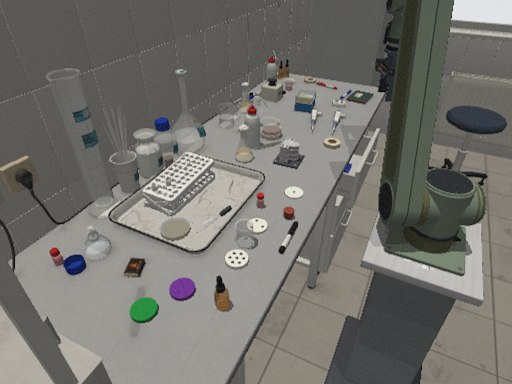

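View pics/side0.png

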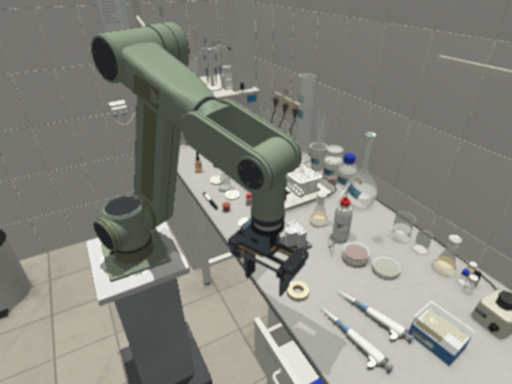

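View pics/wrist0.png

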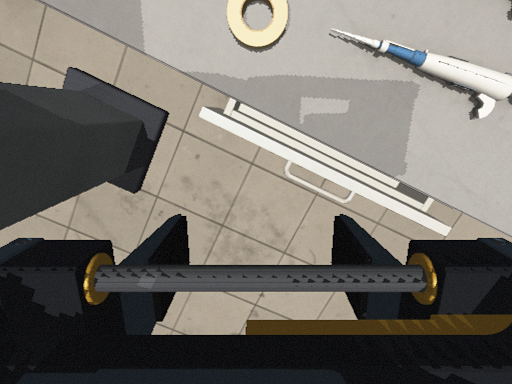

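```bash
cat > h.py <<'E'
from workcell import *
import cv2,numpy as np
from scipy.spatial.transform import Rotation as R
def cam(n,pose=None):
    c=camera_info(n)
    if n=="wrist":
        o=pose or get_obs(); T=np.array(c["T_tool_cam"]); Rt=R.from_rotvec(o["tcp_rot"]).as_matrix()
        return c,Rt@T[:3,3]+o["tcp_pos"],Rt@T[:3,:3]
    return c,np.array(c["origin"]),R.from_rotvec(c["rotation"]).as_matrix()
def ray(n,u,v,z,pose=None):
    c,o,M=cam(n,pose); d=M@np.array([(u-c["cx"])/c["fx"],(v-c["cy"])/c["fy"],1])
    return o+d*(z-o[2])/d[2]
def proj(n,p,pose=None):
    c,o,M=cam(n,pose); q=M.T@(np.array(p)-o)
    return np.array([c["cx"]+c["fx"]*q[0]/q[2],c["cy"]+c["fy"]*q[1]/q[2]])
def crop(f,x0,y0,x1,y1,s,out):
    im=cv2.imread(f)[y0:y1,x0:x1]; cv2.imwrite(out,cv2.resize(im,None,fx=s,fy=s,interpolation=cv2.INTER_CUBIC))
E
python3 - <<'E'
from h import *
crop("pics/scene0.png",200,130,360,290,5,"pics/c0.png") if 0 else crop("pics/scene0.png",205,135,355,275,4,"pics/c0.png")
crop("pics/side0.png",180,140,330,260,5,"pics/c1.png")
for n,u,v,z in [("thick",236,259,.012),("med",257,226,.009),("thin",294,192,.006),("cass",290,152,.077),("vial",261,206,0),("stopper",289,217,0),("beaker",246,246,0),("marker1",283,250,.01),("marker2",296,224,.01),("dropper",222,305,0),("tape",332,143,.018)]:
    print(n,ray("scene",u,v,z).round(3))
E
```

```text
thick [0.452 0.324 0.012]
med [0.461 0.176 0.009]
thin [ 0.425 -0.039  0.006]
cass [ 0.497 -0.171  0.077]
vial [0.497 0.074 0.   ]
stopper [0.394 0.084 0.   ]
beaker [0.456 0.258 0.   ]
marker1 [0.352 0.234 0.01 ]
marker2 [0.359 0.116 0.01 ]
dropper [0.416 0.459 0.   ]
tape [ 0.404 -0.415  0.018]
```

View pics/c0.png

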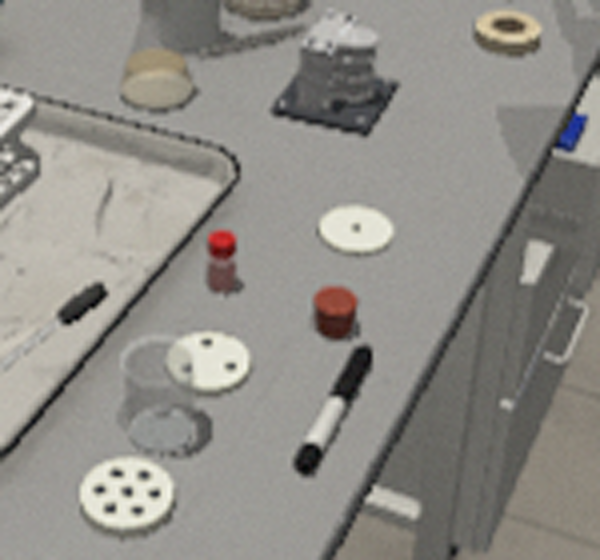

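View pics/c1.png

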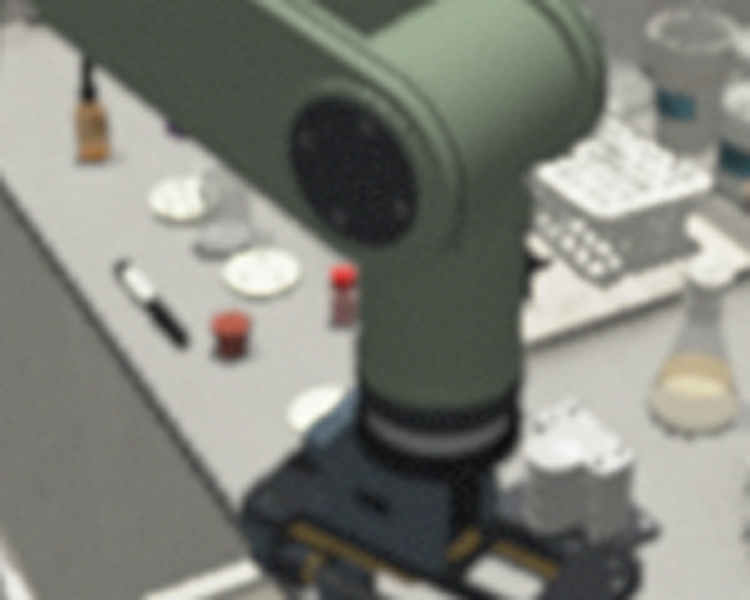

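```bash
cat >> h.py <<'E'
def yaw():
    M=R.from_rotvec(get_obs()["tcp_rot"]).as_matrix(); return np.degrees(np.arctan2(M[1,0],M[0,0]))
def plan(tgt,yw=None,n=None):
    "total shift in tool axes (units) after turning to yw, and turn units"
    o=get_obs(); y0=yaw(); yw=y0 if yw is None else yw
    d=np.array(tgt)-o["tcp_pos"]; M=R.from_rotvec(o["tcp_rot"]).as_matrix()
    M2=R.from_euler("z",yw-y0,degrees=True).as_matrix()@M
    s=M2.T@d/0.03; t=-(yw-y0)/8
    print("pos",o["tcp_pos"].round(4),"yaw",round(y0,1),"tilt",np.degrees(np.arccos(-M[2,2])).round(2),"t",round(o["time"],2),"w",round(o["width"],4),"| turn z",round(t,2),"shift",s.round(2))
E
python3 - <<'E'
from h import *
plan([0.40,-0.17,0.26],0)
for n,u,v,z in [("wash",253,148,0),("flask",246,160,0),("trayright",265,178,.033)]: print(n,ray("scene",u,v,z))
E
```

```text
pos [ 0.2488 -0.518   0.2133] yaw 25.7 tilt 0.08 t 0.15 w 0.0911 | turn z 3.21 shift [  5.04 -11.6   -1.54]
wash [ 0.69316562 -0.2588653   0.        ]
flask [ 0.67480672 -0.16081111  0.        ]
trayright [ 0.53421425 -0.03564317  0.033     ]
```

```bash
python3 -m inch '[0,0,-0.5,0,0,0.8,-1, 0,0,-0.5,0,0,0.8,-1, 0,0,-0.5,0,0,0.8,-1, 0,0,0,0,0,0.8,-1, 0.5,-1,0,0,0,0,-1, 0.5,-1,0,0,0,0,-1, 0.5,-1,0,0,0,0,-1, 0.5,-1,0,0,0,0,-1, 0.5,-1,0,0,0,0,-1, 0.5,-1,0,0,0,0,-1, 0.5,-1,0,0,0,0,-1, 0.5,-1,0,0,0,0,-1]'; python3 -m inch '[0.5,-1,0,0,0,0,-1, 0.5,-1,0,0,0,0,-1, 0,-1,0,0,0,0,-1, 0,-0.6,0,0,0,0,-1,0,0,0,0,0,0,-1]'
python3 - <<'E'
from h import *
plan([0.40,-0.17,0.26],0)
cv2.imwrite("pics/w1.png",get_image("wrist")[:,:,::-1])
cv2.imwrite("pics/s1.png",get_image("scene")[:,:,::-1])
E
```

```text
time: 1.35
tcp_pos: [0.369, -0.2768, 0.2588]
tcp_rot: [-3.141, -0.001, 0.0]
contact_force: [0.4, 0.2, -0.2]
width: 0.0911
time: 1.85
tcp_pos: [0.3983, -0.1683, 0.2589]
tcp_rot: [-3.141, -0.006, 0.001]
contact_force: [0.3, -0.1, -0.2]
width: 0.0916
pos [ 0.3983 -0.1683  0.2589] yaw 0.2 tilt 0.04 t 1.85 w 0.0916 | turn z 0.03 shift [ 0.06  0.06 -0.04]
```

View pics/w1.png

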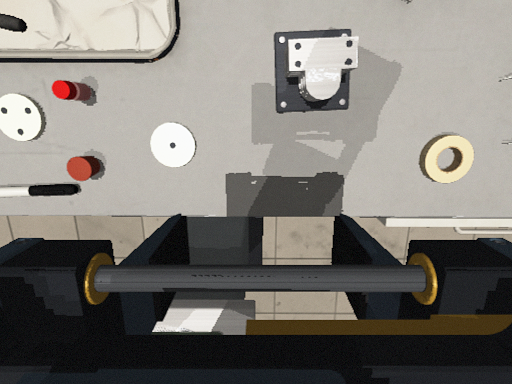

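```bash
python3 - <<'E'
from h import *
crop("pics/w1.png",262,20,372,120,6,"pics/c2.png")
crop("pics/w1.png",0,60,260,210,3,"pics/c3.png")
E
```

```text
(no output)
```

View pics/c2.png

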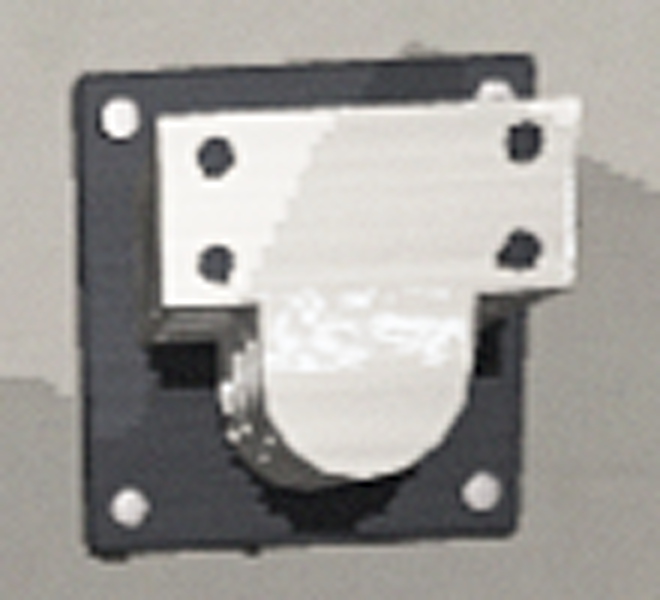

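View pics/c3.png

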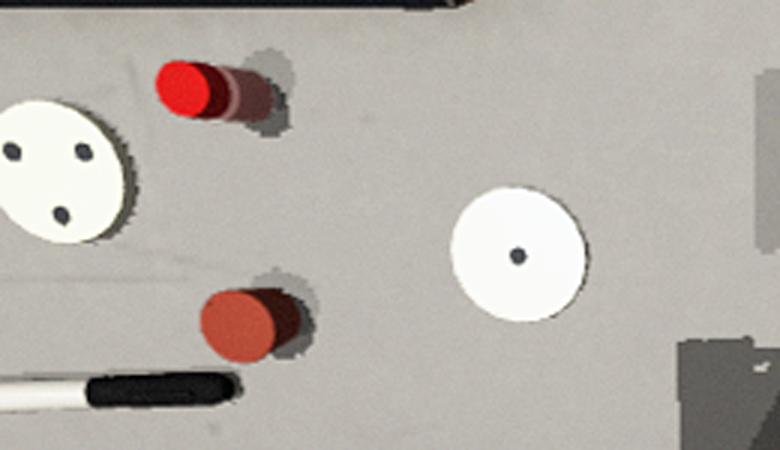

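```bash
python3 - <<'E'
from h import *
P={}
def g(k,a,b,z):
    p=ray("wrist",262+a/6,20+b/6,z); P[k]=p[:2]; print(k,p.round(4))
for k,a,b in [("cTL",157,118),("cTR",580,100),("cBR",575,288),("cBL",160,308),("ctip",367,477)]: g(k,a,b,.077)
for k,a,b in [("bTL",78,75),("bTR",533,55),("bBR",520,541),("bBL",85,553)]: g(k,a,b,.010)
M={"bTL":(62,50),"bTR":(62,-50),"bBR":(-38,-50),"bBL":(-38,50),"cBL":(6,38),"cBR":(6,-38)}
from scipy.optimize import least_squares
for keys in (["bTL","bTR","bBR","bBL"],["cBL","cBR"],list(M)):
    def f(q): 
        c,s=np.cos(q[2]),np.sin(q[2])
        return np.concatenate([np.array([c*M[k][0]-s*M[k][1],s*M[k][0]+c*M[k][1]])/1000+q[:2]-P[k] for k in keys])
    r=least_squares(f,[.5,-.17,0]); print(keys,r.x[:2].round(4),np.degrees(r.x[2]).round(2),(r.fun*1e3).round(1))
for k,a,b,z in [("thin",519,255,.006),("vial",270,110,0),("stopper",290,325,0),("stoptop",237,326,.03),("traycorner",462,8,.033),("trayedge",60,8,.033)]:
    print(k,ray("wrist",a/3,60+b/3,z).round(4))
for k,u,v,z in [("medium",20,117,.009),("med2",18.5,117,.009)]: print(k,ray("wrist",u,v,z).round(4))
E
```

```text
cTL [ 0.5509 -0.2007  0.077 ]
cTR [ 0.5539 -0.2772  0.077 ]
cBR [ 0.5225 -0.2792  0.077 ]
cBL [ 0.5189 -0.2022  0.077 ]
ctip [ 0.489  -0.2426  0.077 ]
bTL [ 0.5733 -0.1894  0.01  ]
bTR [ 0.5774 -0.2867  0.01  ]
bBR [ 0.4775 -0.2924  0.01  ]
bBL [ 0.4747 -0.1926  0.01  ]
['bTL', 'bTR', 'bBR', 'bBL'] [ 0.5137 -0.2407] 2.27 [ 0.4  1.1  0.3 -1.6  0.2  0.2 -0.9  0.3]
['cBL', 'cBR'] [ 0.5147 -0.241 ] 2.66 [ 0.  -0.6 -0.   0.6]
['bTL', 'bTR', 'bBR', 'bBL', 'cBL', 'cBR'] [ 0.5141 -0.2408] 2.33 [ 0.6  1.1  0.7 -1.6  0.6  0.1 -0.7  0.2 -0.4 -0.4 -0.9  0.7]
thin [ 0.4292 -0.0455  0.006 ]
vial [0.4951 0.0664 0.    ]
stopper [0.3939 0.0726 0.    ]
stoptop [0.3992 0.0801 0.03  ]
traycorner [ 0.534  -0.0379  0.033 ]
trayedge [0.5337 0.1291 0.033 ]
medium [0.4677 0.1628 0.009 ]
med2 [0.4677 0.1649 0.009 ]
```

```bash
python3 -m inch '[0,-1,0,0,0,0,-1,0,-1,0,0,0,0,-1,0,-1,0,0,0,0,-1,0,-1,0,0,0,0,-1,0,-1,0,0,0,0,-1,0,-1,0,0,0,0,-1,0,-1,0,0,0,0,-1,0,-1,0,0,0,0,-1,0,-1,0,0,0,0,-1,0,-1,0,0,0,0,-1,0,-1,0,0,0,0,-1,0,-1,0,0,0,0,-1]'; python3 -m inch '[0,-1,0,0,0,0,-1,0,-1,0,0,0,0,-1,0,-0.6,0,0,0,0,-1,0,0,0,0,0,0,-1]'
python3 - <<'E'
from h import *
plan([0.40,0.3,0.26],0)
cv2.imwrite("pics/w2.png",get_image("wrist")[:,:,::-1])
E
```

```text
time: 3.15
tcp_pos: [0.3991, 0.1902, 0.2589]
tcp_rot: [3.141, -0.001, 0.001]
contact_force: [0.6, -0.6, 0.5]
width: 0.091
time: 3.55
tcp_pos: [0.3992, 0.269, 0.2584]
tcp_rot: [3.142, 0.003, -0.0]
contact_force: [-0.5, -0.8, 0.3]
width: 0.0915
pos [0.3992 0.269  0.2584] yaw 0.1 tilt 0.0 t 3.55 w 0.0915 | turn z 0.02 shift [ 0.03 -1.03 -0.05]
```

View pics/w2.png

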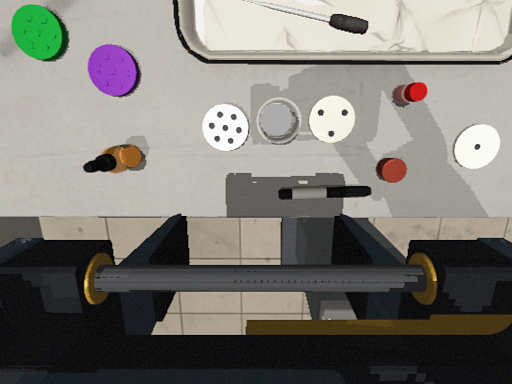

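```bash
python3 - <<'E'
from h import *
crop("pics/w2.png",185,45,385,195,4,"pics/c4.png")
E
```

```text
(no output)
```

View pics/c4.png

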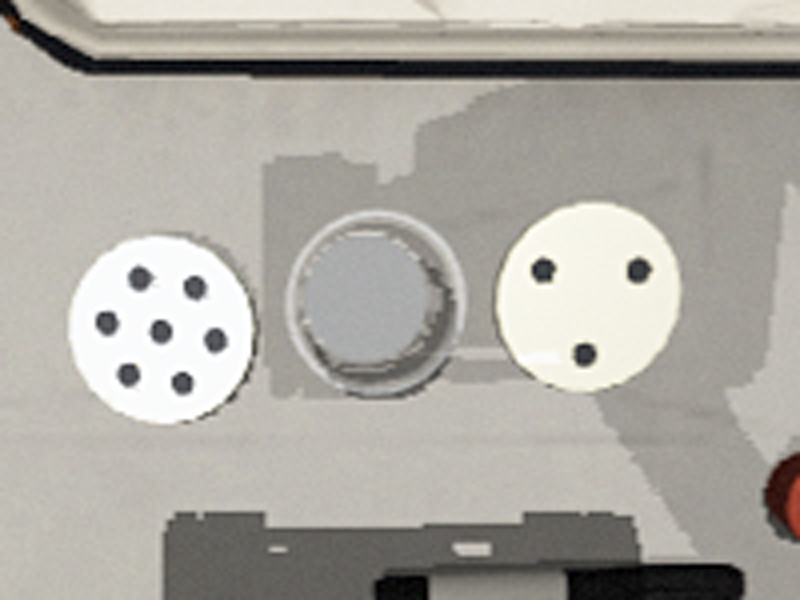

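```bash
python3 - <<'E'
from h import *
for k,u,v,z in [("thick",162,330,.012),("med",588,297,.009),("beakertop",376,302,.07),("beakerbase",368,298,.003),("bkL",287,302,.07),("bkR",466,302,.07),("tray",300,75,.0),("traytop",300,62,.033),("mkL",376,588,.012),("mkR",744,582,.01),("mktop",560,566,.01)]:
    print(k,ray("wrist",185+u/4,45+v/4,z).round(4))
for k,u,v in [("dropper",133,157),("marker l",281,193),("mr",368,190),("purple",113,70)]: print(k,ray("wrist",u,v,0.005).round(4))
E
```

```text
thick [0.4543 0.3157 0.012 ]
med [0.4655 0.1676 0.009 ]
beakertop [0.4656 0.2452 0.07  ]
beakerbase [0.465  0.2437 0.003 ]
bkL [0.4656 0.2716 0.07  ]
bkR [0.4656 0.2184 0.07  ]
tray [0.5378 0.2678 0.    ]
traytop [0.5368 0.2678 0.033 ]
mkL [0.3614 0.2395 0.012 ]
mkR [0.3632 0.1028 0.01  ]
mktop [0.3693 0.1715 0.01  ]
dropper [0.412  0.4521 0.005 ]
marker l [0.3579 0.236  0.005 ]
mr [0.3626 0.1054 0.005 ]
purple [0.5291 0.465  0.005 ]
```

```bash
python3 - <<'E'
from h import *
print(get_obs()["joint_positions"].round(3))
plan([0.4543,0.3157,0.10],90)
plan([0.4543,0.3157,0.10],-90)
E
```

```text
[ 5.680e-01  1.430e-01  1.689e+00 -1.000e-03  1.311e+00  2.137e+00]
pos [0.399  0.2677 0.2585] yaw 0.1 tilt 0.06 t 3.6 w 0.0912 | turn z -11.24 shift [1.6  1.84 5.28]
pos [0.399  0.2677 0.2585] yaw 0.1 tilt 0.06 t 3.6 w 0.0912 | turn z 11.26 shift [-1.6  -1.85  5.28]
```

```bash
python3 -m inch '[0,0,0.3,0,0,-0.94,-1,0,0,0.3,0,0,-0.94,-1,0,0,0.3,0,0,-0.94,-1,0,0,0.3,0,0,-0.94,-1,0,0,0.3,0,0,-0.94,-1,0,0,0.3,0,0,-0.94,-1,0,0,0.3,0,0,-0.94,-1,0,0,0.3,0,0,-0.94,-1,0,0,0.3,0,0,-0.94,-1,0,0,0.3,0,0,-0.94,-1,0,0,0.3,0,0,-0.94,-1,0,0,0.3,0,0,-0.9,-1]'; python3 -m inch '[0.8,0.92,0.5,0,0,0,-1,0.8,0.92,0.5,0,0,0,-1,0,0,0,0,0,0,-1]'
python3 - <<'E'
from h import *
plan([0.4543,0.3157,0.10],90)
cv2.imwrite("pics/w3.png",get_image("wrist")[:,:,::-1])
E
```

```text
time: 4.8
tcp_pos: [0.3988, 0.2661, 0.1506]
tcp_rot: [2.218, 2.224, -0.0]
contact_force: [-0.3, -1.1, -0.8]
width: 0.0914
time: 5.1
tcp_pos: [0.4565, 0.316, 0.1188]
tcp_rot: [2.223, 2.219, -0.001]
contact_force: [0.2, -0.7, -0.2]
width: 0.0911
pos [0.4565 0.316  0.1188] yaw 89.9 tilt 0.04 t 5.1 w 0.0911 | turn z -0.01 shift [-0.01 -0.07  0.63]
```

View pics/w3.png

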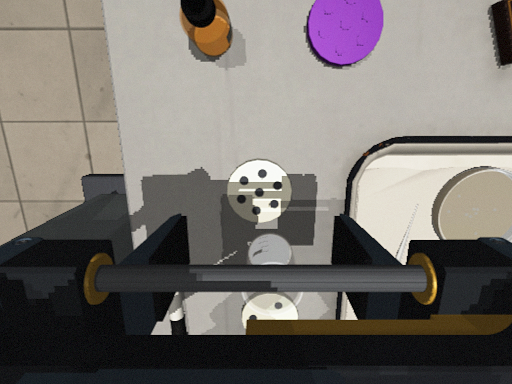

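```bash
python3 - <<'E'
from h import *
crop("pics/w3.png",215,145,305,230,7,"pics/c5.png")
print(ray("wrist",259.5,190.5,.012))
E
```

```text
[0.45328928 0.31774069 0.012     ]
```

View pics/c5.png

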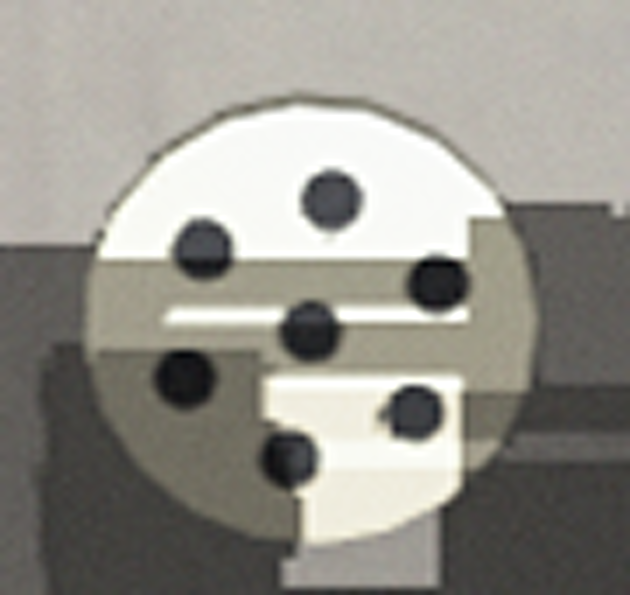

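```bash
python3 -m inch '[0,-0.1,0.7,0,0,0,-1,0,0,0.8,0,0,0,-1,0,0,0.8,0,0,0,-1,0,0,0.8,0,0,0,-1,0,0,0.5,0,0,0,-1,0,0,0.2,0,0,0,-1,0,0,0,0,0,0,-1]'
python3 - <<'E'
from h import *
plan([0.4533,0.316,0.003],90)
E
```

```text
time: 5.85
tcp_pos: [0.4501, 0.3145, 0.0069]
tcp_rot: [2.223, 2.22, -0.002]
contact_force: [0.2, -0.2, 0.0]
width: 0.0911
pos [0.4501 0.3145 0.0069] yaw 89.9 tilt 0.08 t 5.85 w 0.0911 | turn z -0.01 shift [0.05 0.11 0.13]
```

```bash
python3 -m inch '[0.05,0.1,0.12,0,0,0,-1,0,0,0,0,0,0,0.2,0,0,0,0,0,0,1,0,0,0,0,0,0,1,0,0,0,0,0,0,1,0,0,0,0,0,0,1]'
python3 - <<'E'
from h import *
plan([0.4533,0.316,0.003],90)
E
```

```text
time: 6.45
tcp_pos: [0.4537, 0.3175, 0.0037]
tcp_rot: [2.221, 2.221, 0.001]
contact_force: [-0.2, -0.5, 1.7]
width: 0.063
pos [0.4537 0.3175 0.0037] yaw 90.0 tilt 0.06 t 6.45 w 0.063 | turn z -0.0 shift [-0.05 -0.01  0.02]
```

```bash
python3 -m inch '[0,0,-0.5,0,0,0,1,0,0,-0.8,0,0,0,1,0,0,-1,0,0,0,1,0,0,-1,0,0,0.9,1,0,0,-1,0,0,0.9,1,0,0,0,0,0,0.9,1,0,0,0,0,0,0.9,1,0,0,0,0,0,0.9,1,0,0,0,0,0,0.9,1,0,0,0,0,0,0.9,1,0,0,0,0,0,0.9,1,0,0,0,0,0,0.9,1]'
python3 - <<'E'
from h import *
plan([0.404,-0.2454,0.13],2.4)
E
```

```text
time: 7.65
tcp_pos: [0.453, 0.3171, 0.132]
tcp_rot: [3.067, 0.677, -0.002]
contact_force: [-1.0, 0.1, -0.9]
width: 0.0631
pos [0.453  0.3171 0.132 ] yaw 24.9 tilt 0.06 t 7.65 w 0.0631 | turn z 2.81 shift [-2.42 18.67  0.07]
```

```bash
python3 -m inch '[0,0,0,0,0,0.94,1,0,0,0,0,0,0.94,1,0,0,0,0,0,0.93,1,-0.2,1,0,0,0,0,1,-0.2,1,0,0,0,0,1,-0.2,1,0,0,0,0,1,-0.2,1,0,0,0,0,1,-0.2,1,0,0,0,0,1,-0.2,1,0,0,0,0,1,-0.2,1,0,0,0,0,1,-0.2,1,0,0,0,0,1,-0.2,1,0,0,0,0,1]'
python3 -m inch '[-0.2,1,0,0,0,0,1,-0.2,1,0,0,0,0,1,-0.2,1,0,0,0,0,1,0,1,0,0,0,0,1,0,1,0,0,0,0,1,0,1,0,0,0,0,1,0,1,0,0,0,0,1,0,1,0,0,0,0,1,0,1,0,0,0,0,1,0,0.6,0,0,0,0,1,0,0,0,0,0,0,1]'
python3 - <<'E'
from h import *
plan([0.404,-0.2454,0.0265],2.4)
cv2.imwrite("pics/w4.png",get_image("wrist")[:,:,::-1])
E
```

```text
time: 8.85
tcp_pos: [0.4115, 0.044, 0.1322]
tcp_rot: [3.141, 0.074, -0.001]
contact_force: [-0.0, 0.3, -0.7]
width: 0.0629
time: 9.95
tcp_pos: [0.4078, -0.2453, 0.1321]
tcp_rot: [3.14, 0.07, 0.0]
contact_force: [-0.4, 0.5, -1.1]
width: 0.0626
pos [ 0.4078 -0.2453  0.1321] yaw 2.5 tilt 0.03 t 9.95 w 0.0626 | turn z 0.02 shift [-0.13 -0.    3.52]
```

View pics/w4.png

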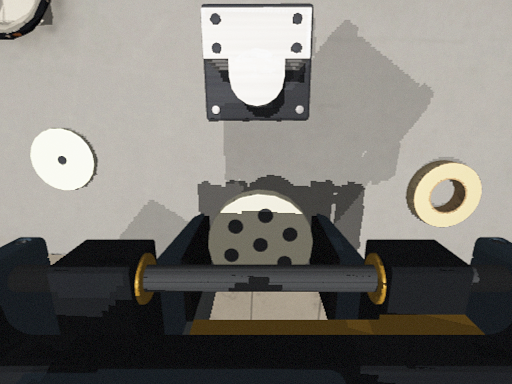

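```bash
python3 - <<'E'
from h import *
crop("pics/w4.png",195,0,325,125,5,"pics/c6.png")
E
```

```text
(no output)
```

View pics/c6.png

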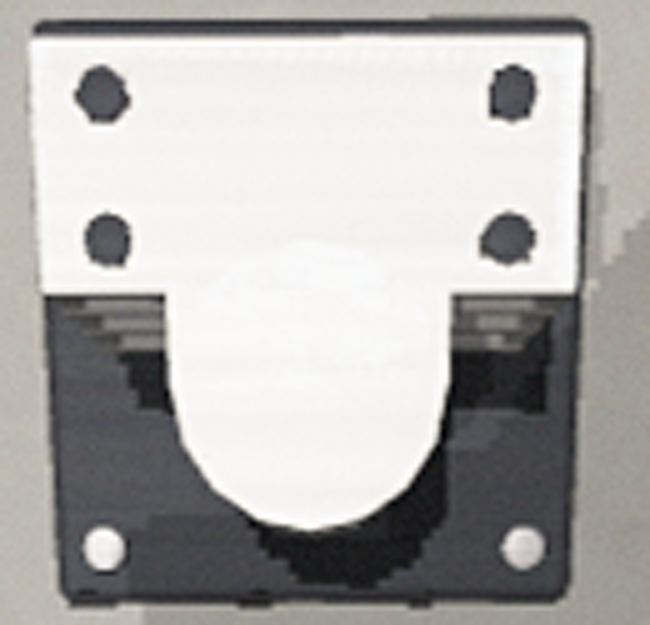

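```bash
python3 - <<'E'
from h import *
P={}
o=get_obs()
def g(k,a,b,z): P[k]=ray("wrist",195+a/5,b/5,z,o)[:2]
for k,a,b in [("cBL",43,296),("cBR",580,294),("ctip",310,529)]: g(k,a,b,.077)
for k,a,b in [("bBR",570,600),("bBL",60,603)]: g(k,a,b,.010)
M={"bBR":(-38,-50),"bBL":(-38,50),"cBL":(6,38),"cBR":(6,-38),"ctip":(-26,0)}
from scipy.optimize import least_squares
keys=list(M)
def f(q): 
        c,s=np.cos(q[2]),np.sin(q[2])
        return np.concatenate([np.array([c*M[k][0]-s*M[k][1],s*M[k][0]+c*M[k][1]])/1000+q[:2]-P[k] for k in keys])
r=least_squares(f,[.5,-.17,0]); print(keys,r.x[:2].round(4),np.degrees(r.x[2]).round(2),(r.fun*1e3).round(1))
print(o["tcp_pos"],o["tcp_rot"]); print("disc", ray("wrist",260.5,244.5,.132+.0085))
E
```

```text
['bBR', 'bBL', 'cBL', 'cBR', 'ctip'] [ 0.5141 -0.2367] 2.76 [ 0.  -0.6  0.2  0.5  0.   0.1  0.   0.2 -0.3 -0.2]
[ 0.40739512 -0.24385892  0.13201041] [-3.14004331e+00 -7.08814776e-02  1.06378708e-03]
disc [ 0.40709192 -0.2438724   0.1405    ]
```

```bash
python3 - <<'E'
from h import *
plan([0.4042,-0.242,0.0265],2.7)
E
python3 -m inch '[-0.1,-0.07,0.7,0,0,-0.03,1,0,0,1,0,0,0,1,0,0,1,0,0,0,1,0,0,0.6,0,0,0,1,0,0,0.2,0,0,0,1,0,0,0,0,0,0,1]'
python3 - <<'E'
from h import *
plan([0.4042,-0.242,0.0265],2.7)
plan([0.4042,-0.242,0.0265],2.7)
cv2.imwrite("pics/s5.png",get_image("scene")[:,:,::-1])
cv2.imwrite("pics/w5.png",get_image("wrist")[:,:,::-1])
crop("pics/s5.png",240,110,340,185,6,"pics/c7.png")
E
```

```text
pos [ 0.4074 -0.2439  0.132 ] yaw 2.6 tilt 0.06 t 10.0 w 0.0629 | turn z -0.01 shift [-0.1  -0.06  3.52]
time: 10.6
tcp_pos: [0.4042, -0.2405, 0.0269]
tcp_rot: [-3.139, -0.082, 0.003]
contact_force: [0.1, 0.4, -1.0]
width: 0.0633
pos [ 0.4042 -0.2405  0.0269] yaw 3.0 tilt 0.12 t 10.6 w 0.0633 | turn z 0.04 shift [-0.    0.05  0.01]
pos [ 0.4042 -0.2405  0.0269] yaw 3.0 tilt 0.12 t 10.6 w 0.0633 | turn z 0.04 shift [-0.    0.05  0.01]
```

View pics/c7.png

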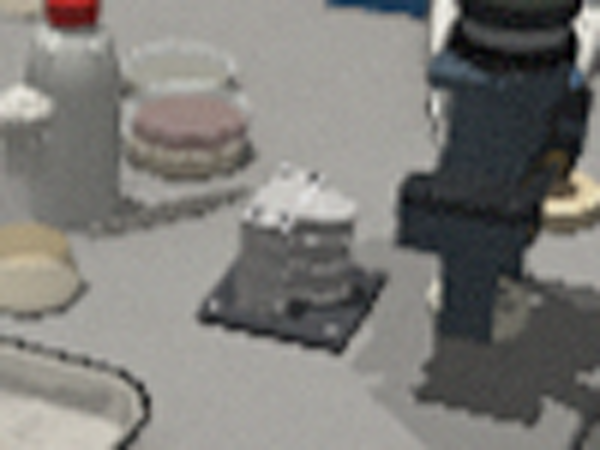

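View pics/w5.png

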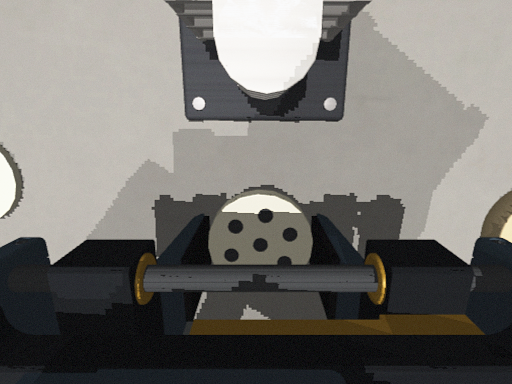

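```bash
python3 -m inch '[0.3,0.07,0,0,0,0.03,1,0.5,0,0,0,0,0,1,0.5,0,0,0,0,0,1,0.4,0,0,0,0,0,1,0,0,0,0,0,0,1]'
python3 - <<'E'
from h import *
plan([0.499,-0.2377,0.0265],2.7)
cv2.imwrite("pics/w6.png",get_image("wrist")[:,:,::-1])
E
```

```text
time: 11.2
tcp_pos: [0.4583, -0.2415, 0.0275]
tcp_rot: [3.14, 0.076, 0.003]
contact_force: [-0.5, 0.0, -2.1]
width: 0.0628
pos [ 0.4583 -0.2415  0.0275] yaw 2.8 tilt 0.14 t 11.2 w 0.0628 | turn z 0.01 shift [ 1.36 -0.06  0.04]
```

View pics/w6.png

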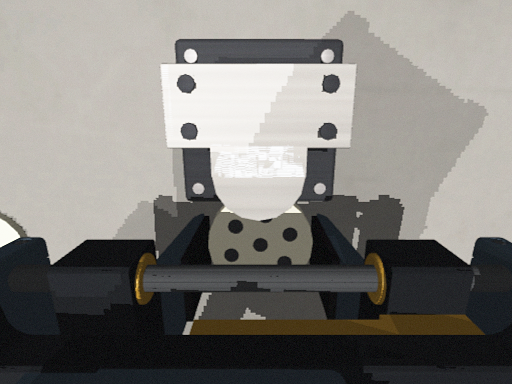

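```bash
python3 -m inch '[0.4,0,0,0,0,0,1,0.4,0,0,0,0,0,1,0.3,0,0,0,0,0,1,0.2,0,0,0,0,0,1,0,0,0,0,0,0,1]'
python3 - <<'E'
from h import *
plan([0.499,-0.2377,0.0265],2.7)
cv2.imwrite("pics/w7.png",get_image("wrist")[:,:,::-1])
cv2.imwrite("pics/s7.png",get_image("scene")[:,:,::-1])
crop("pics/s7.png",260,120,320,175,10,"pics/c8.png")
E
```

```text
time: 11.75
tcp_pos: [0.4957, -0.2394, 0.0273]
tcp_rot: [3.14, 0.075, 0.001]
contact_force: [-0.0, -0.0, -0.9]
width: 0.0627
pos [ 0.4957 -0.2394  0.0273] yaw 2.7 tilt 0.04 t 11.75 w 0.0627 | turn z 0.0 shift [ 0.11 -0.05  0.03]
```

View pics/w7.png

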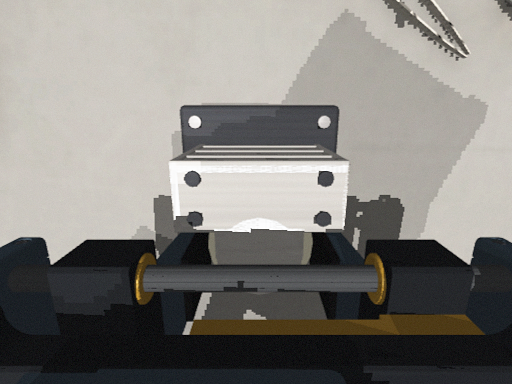

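View pics/c8.png

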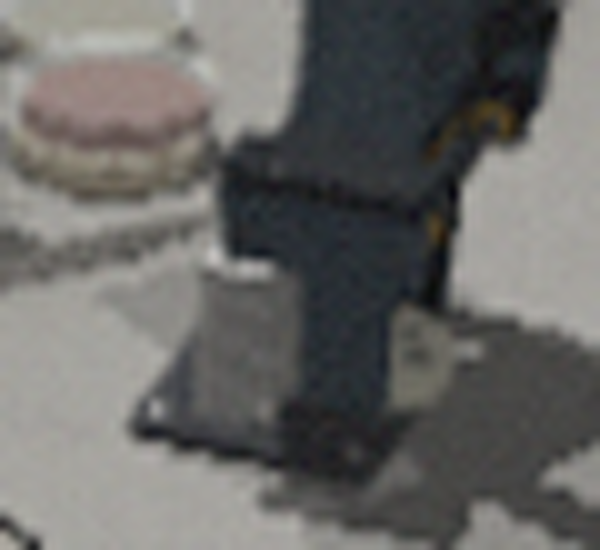

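```bash
python3 -m inch '[0,0,0.05,0,0,0,1,0,0,0.05,0,0,0,1,0,0,0,0,0,0,1]'; python3 -m inch '[0,0,0,0,0,0,0,0,0,0,0,0,0,-0.8,0,0,0,0,0,0,-0.8,0,0,0,0,0,0,-0.8]'
python3 - <<'E'
from h import *
plan([0.38,-0.243,0.0265],2.7)
cv2.imwrite("pics/w8.png",get_image("wrist")[:,:,::-1])
E
```

```text
time: 12.15
tcp_pos: [0.4942, -0.2393, 0.0241]
tcp_rot: [-3.14, -0.074, 0.001]
contact_force: [0.4, -0.3, -0.9]
width: 0.0631
time: 12.55
tcp_pos: [0.4948, -0.2394, 0.0245]
tcp_rot: [3.14, 0.074, 0.001]
contact_force: [-0.1, 0.2, 0.3]
width: 0.0817
pos [ 0.4948 -0.2394  0.0245] yaw 2.7 tilt 0.03 t 12.55 w 0.0817 | turn z -0.0 shift [-3.83 -0.06 -0.07]
```

View pics/w8.png

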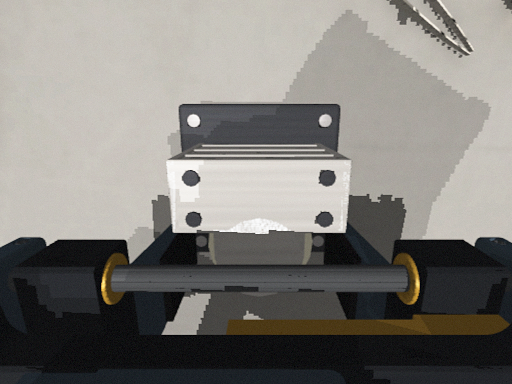

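```bash
python3 -m inch '[-0.4,0,0,0,0,0,-0.8,-0.7,0,0,0,0,0,-0.8,-0.7,0,0,0,0,0,-0.8,-0.7,0,0,0,0,0,-0.8,-0.6,0,0,0,0,0,1,0,0,0,0,0,0,1,0,0,0,0,0,0,1,0,0,0,0,0,0,1]'
python3 - <<'E'
from h import *
plan([0.42,-0.2413,0.0265],2.7)
cv2.imwrite("pics/w9.png",get_image("wrist")[:,:,::-1])
E
```

```text
time: 13.4
tcp_pos: [0.4028, -0.2441, 0.0246]
tcp_rot: [3.14, 0.074, 0.002]
contact_force: [-0.1, -0.1, 0.4]
width: 0.0529
pos [ 0.4028 -0.2441  0.0246] yaw 2.7 tilt 0.09 t 13.4 w 0.0529 | turn z 0.0 shift [ 0.58 -0.07 -0.06]
```

View pics/w9.png

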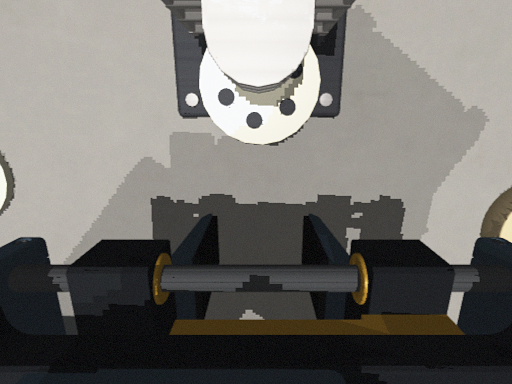

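```bash
python3 -m inch '[0.3,0,0.1,0,0,0,1,0.4,0,0,0,0,0,1,0.4,0,0,0,0,0,1,0.3,0,0,0,0,0,1,0.2,0,0,0,0,0,1,0.1,0,0,0,0,0,1]'; python3 -m inch '[0.1,0,0,0,0,0,1,0.1,0,0,0,0,0,1]'
python3 - <<'E'
from h import *
plan([0.466,-0.239,0.0215],2.7)
cv2.imwrite("pics/w10.png",get_image("wrist")[:,:,::-1])
E
```

```text
time: 14.05
tcp_pos: [0.4533, -0.2412, 0.0212]
tcp_rot: [-3.141, -0.075, 0.0]
contact_force: [-1.2, -0.8, 0.7]
width: 0.0016
time: 14.25
tcp_pos: [0.4585, -0.2409, 0.0213]
tcp_rot: [-3.141, -0.074, 0.001]
contact_force: [-0.3, 0.6, -1.2]
width: 0.0004
pos [ 0.4585 -0.2409  0.0213] yaw 2.7 tilt 0.03 t 14.25 w 0.0004 | turn z -0.0 shift [ 0.25 -0.05 -0.01]
```

View pics/w10.png

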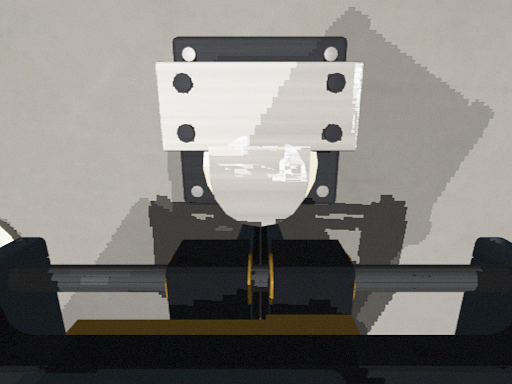

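Pushing nearly home. I continue in small increments, watching the force.

```bash
for i in 1; do python3 -m inch '[0.1,0,0,0,0,0,1,0.06,0,0,0,0,0,1]'; done; python3 -m inch '[0.06,0,0,0,0,0,1,0,0,0,0,0,0,1]'
```

```text
time: 14.5
tcp_pos: [0.4636, -0.2409, 0.0214]
tcp_rot: [3.141, 0.074, 0.0]
contact_force: [-0.4, -0.2, 1.0]
width: 0.0001
time: 14.7
tcp_pos: [0.4656, -0.2408, 0.0214]
tcp_rot: [3.14, 0.074, 0.001]
contact_force: [1.1, 0.2, 0.4]
width: 0.0005
```

```bash
python3 -m inch '[0.05,0,0,0,0,0,1,0,0,0,0,0,0,1]';python3 -m inch '[0.05,0,0,0,0,0,1,0,0,0,0,0,0,1]'
```

```text
time: 14.9
tcp_pos: [0.4668, -0.2407, 0.0214]
tcp_rot: [3.141, 0.074, -0.0]
contact_force: [-0.6, 0.0, 0.6]
width: 0.0004
time: 15.1
tcp_pos: [0.467, -0.2405, 0.0213]
tcp_rot: [-3.14, -0.075, 0.004]
contact_force: [-4.5, -1.1, 3.7]
width: 0.0004
```

```bash
python3 -m inch '[0.04,0,0,0,0,0,1,0,0,0,0,0,0,1]'; python3 -m inch '[-0.3,0,0,0,0,0,1,-0.7,0,0,0,0,0,1,-0.8,0,0,0,0,0,1,-0.3,0,0,0,0,0,1,0,0,0,0,0,0,1]'
python3 - <<'E'
from h import *
plan([0.38,-0.2413,0.1],2.7)
cv2.imwrite("pics/w11.png",get_image("wrist")[:,:,::-1])
E
```

```text
time: 15.3
tcp_pos: [0.4672, -0.2404, 0.0213]
tcp_rot: [-3.14, -0.075, 0.007]
contact_force: [-7.5, -2.8, 6.3]
width: 0.0001
time: 15.8
tcp_pos: [0.4061, -0.2435, 0.0215]
tcp_rot: [3.141, 0.072, 0.001]
contact_force: [0.1, -0.1, -0.4]
width: 0.0005
pos [ 0.4061 -0.2435  0.0215] yaw 2.6 tilt 0.04 t 15.8 w 0.0005 | turn z -0.01 shift [-0.86 -0.11 -2.62]
```

View pics/w11.png

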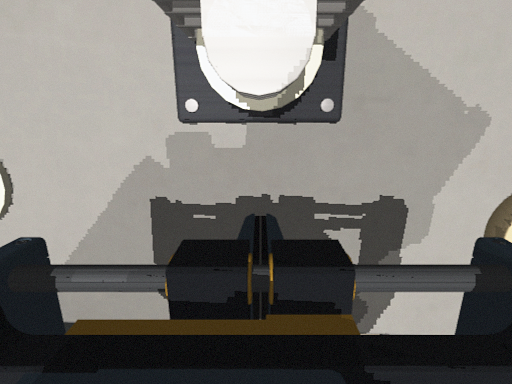

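```bash
python3 - <<'E'
from h import *
crop("pics/w11.png",160,0,360,140,4,"pics/c9.png")
c=np.array([.5141,-.2390]);a=np.radians(2.7);D=np.array([[np.cos(a),np.sin(a)],[-np.sin(a),np.cos(a)]])
for u,v,z in [(260,111,.032),(196,40,.032),(325,40,.032),(260,97,.077)]:
    print((D@(ray("wrist",u,v,z)[:2]-c)*1000).round(1))
E
```

```text
[-29.4   0.4]
[ 4.4 32. ]
[  4.4 -31.9]
[-24.5   0.4]
```

View pics/c9.png

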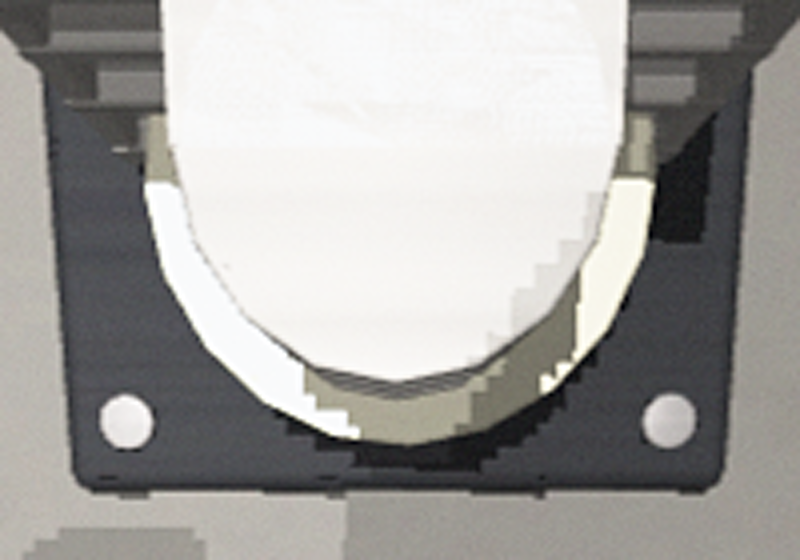

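```bash
python3 -m inch '[0,0,-0.7,0,0,0,1,0,0,-1,0,0,0,1,0,0,-1,0,0,0,0,0,-0.6,-0.9,0,0,0,-0.8,0.1,-1,0,0,0,0,-0.8,0.1,-1,0,0,0,0,-0.8,0.1,-1,0,0,0,0,-0.8,0.1,-1,0,0,0,0,-0.8,0.1,-1,0,0,0,0,-0.8,0.1,-1,0,0,0,0,-0.8,0.1,-1,0,0,0,0,-0.8,0.1,-1,0,0,0,0,-0.8]'
python3 -m inch '[0.1,-1,0,0,0,0,-0.8,0.1,-1,0,0,0,0,-0.8,0.1,-1,0,0,0,0,-0.8,0,0,0,0,0,-0.9,-0.8,0,0,0,0,0,-0.9,-0.8,0,0,0,0,0,-0.9,-0.8,0,0,0,0,0,-0.9,-0.8,0,0,0,0,0,-0.9,-0.8,0,0,0,0,0,-0.8,-0.8]'
python3 - <<'E'
from h import *
plan([0.4655,0.1676,0.10],45)
E
```

```text
time: 17.05
tcp_pos: [0.42, 0.0172, 0.1298]
tcp_rot: [-3.14, -0.075, -0.004]
contact_force: [0.0, -0.0, -1.1]
width: 0.0778
time: 17.95
tcp_pos: [0.4246, 0.1067, 0.1297]
tcp_rot: [2.898, 1.212, 0.004]
contact_force: [-0.2, 0.4, 0.4]
width: 0.0823
pos [0.4246 0.1067 0.1297] yaw 45.4 tilt 0.13 t 17.95 w 0.0823 | turn z 0.05 shift [ 2.4  -0.47  0.99]
```

```bash
python3 -m inch '[0.8,-0.16,0.1,0,0,0,-0.8,0.8,-0.16,0.1,0,0,0,-0.8,0.8,-0.15,0.2,0,0,0,-0.8,0,0,0,0,0,0,-0.8]'
python3 - <<'E'
from h import *
plan([0.4655,0.1676,0.10],45)
cv2.imwrite("pics/w12.png",get_image("wrist")[:,:,::-1])
E
```

```text
time: 18.35
tcp_pos: [0.4666, 0.1695, 0.1171]
tcp_rot: [-2.9, -1.208, -0.005]
contact_force: [0.1, -0.8, 0.1]
width: 0.0823
pos [0.4666 0.1695 0.1171] yaw 45.2 tilt 0.17 t 18.35 w 0.0823 | turn z 0.03 shift [-0.07  0.02  0.57]
```

View pics/w12.png

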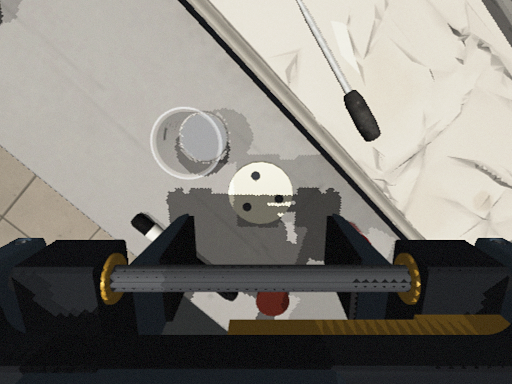

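```bash
python3 - <<'E'
from h import *
p=ray("wrist",260.5,192.5,.009);print(p); plan([p[0],p[1],.0035],45)
E
```

```text
[0.46539959 0.16861147 0.009     ]
pos [0.4652 0.1681 0.1171] yaw 45.2 tilt 0.04 t 18.4 w 0.0821 | turn z 0.03 shift [ 0.01 -0.01  3.79]
```

```bash
python3 -m inch '[0,0,0.7,0,0,0,-0.8,0,0,0.8,0,0,0,-0.8,0,0,0.8,0,0,0,-0.8,0,0,0.8,0,0,0,-0.8,0,0,0.5,0,0,0,-0.8,0,0,0.18,0,0,0,-0.8,0,0,0,0,0,0,-0.8]'
python3 - <<'E'
from h import *
plan([0.4654,0.1686,0.003],45)
E
```

```text
time: 19.1
tcp_pos: [0.4637, 0.1663, 0.0037]
tcp_rot: [2.902, 1.204, -0.002]
contact_force: [1.3, -0.1, -0.6]
width: 0.0823
pos [0.4637 0.1663 0.0037] yaw 45.1 tilt 0.06 t 19.1 w 0.0823 | turn z 0.01 shift [ 0.09 -0.01  0.02]
```

```bash
python3 -m inch '[0.06,0,0.02,0,0,0,-0.8,0,0,0,0,0,0,0.2,0,0,0,0,0,0,1,0,0,0,0,0,0,1,0,0,0,0,0,0,1]'; python3 -m inch '[0,0,-0.4,0,0,0,1,0,0,-0.9,0,0,0,1,0,0,-1,0,0,0,1,0,0,-1,0,0,0.88,1,0,0,-1,0,0,0.88,1,0,0,-0.2,0,0,0.88,1,0,0,0,0,0,0.88,1,0,0,0,0,0,0.88,1,0,0,0,0,0,0.88,1,0,0,0,0,0,0,1]'
python3 - <<'E'
from h import *
plan([0.404,-0.2442,0.14],2.7)
E
```

```text
time: 19.6
tcp_pos: [0.4656, 0.168, 0.0039]
tcp_rot: [2.901, 1.205, 0.002]
contact_force: [-0.1, 0.9, 4.1]
width: 0.0621
time: 20.6
tcp_pos: [0.465, 0.1678, 0.1389]
tcp_rot: [3.141, 0.079, 0.0]
contact_force: [-0.0, 0.3, -0.1]
width: 0.0624
pos [0.465  0.1678 0.1389] yaw 2.9 tilt 0.02 t 20.6 w 0.0624 | turn z 0.02 shift [-2.68 13.62 -0.04]
```

```bash
python3 -m inch '[-0.2,1,0,0,0,0,1,-0.2,1,0,0,0,0,1,-0.2,1,0,0,0,0,1,-0.2,1,0,0,0,0,1,-0.2,1,0,0,0,0,1,-0.2,1,0,0,0,0,1,-0.2,1,0,0,0,0,1,-0.2,1,0,0,0,0,1,-0.2,1,0,0,0,0,1,-0.2,1,0,0,0,0,1,-0.2,1,0,0,0,0,1,-0.2,1,0,0,0,0,1]'
python3 -m inch '[-0.2,1,0,0,0,0,1,-0.1,0.6,0,0,0,0,1,0,0,0.8,0,0,0,1,0,0,1,0,0,0,1,0,0,1,0,0,0,1,0,0,0,0,0,0,1]'
python3 - <<'E'
from h import *
plan([0.404,-0.2442,0.0485],2.7)
cv2.imwrite("pics/w13.png",get_image("wrist")[:,:,::-1])
E
```

```text
time: 21.8
tcp_pos: [0.4109, -0.1964, 0.1388]
tcp_rot: [3.14, 0.083, 0.001]
contact_force: [0.6, 0.0, -0.0]
width: 0.0628
time: 22.4
tcp_pos: [0.4019, -0.242, 0.0517]
tcp_rot: [-3.136, -0.082, 0.011]
contact_force: [-0.8, 0.5, -0.8]
width: 0.0628
pos [ 0.4019 -0.242   0.0517] yaw 3.0 tilt 0.47 t 22.4 w 0.0628 | turn z 0.04 shift [0.07 0.08 0.11]
```

View pics/w13.png

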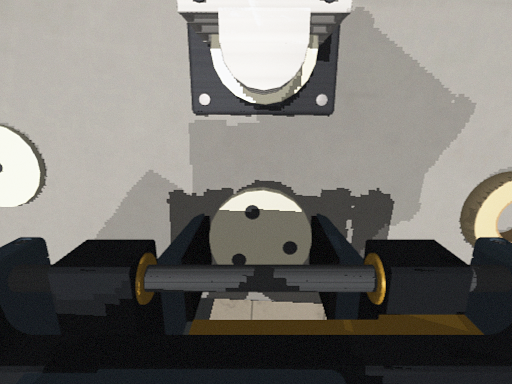

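```bash
python3 -m inch '[0,0.06,0.1,0,0,0.03,1,0.3,0,0,0,0,0,1,0.5,0,0,0,0,0,1,0.5,0,0,0,0,0,1,0.4,0,0,0,0,0,1,0,0,0,0,0,0,1]'
python3 - <<'E'
from h import *
plan([0.499,-0.2397,0.0487],2.7)
cv2.imwrite("pics/w14.png",get_image("wrist")[:,:,::-1])
E
```

```text
time: 23.05
tcp_pos: [0.4583, -0.2433, 0.0516]
tcp_rot: [3.14, 0.074, 0.003]
contact_force: [-0.4, -0.2, -0.5]
width: 0.0622
pos [ 0.4583 -0.2433  0.0516] yaw 2.7 tilt 0.14 t 23.05 w 0.0622 | turn z 0.0 shift [ 1.36 -0.06  0.1 ]
```

View pics/w14.png

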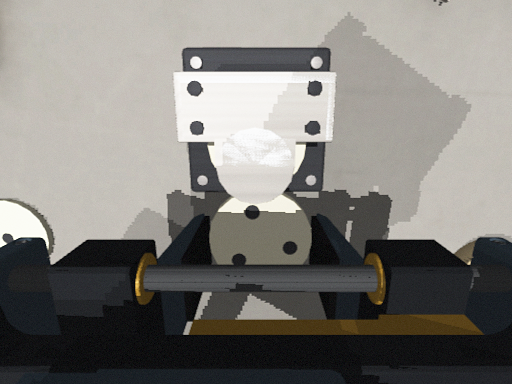

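```bash
python3 -m inch '[0,-0.05,0.1,0,0,0,1,0,0,0,0,0,0,1]'
python3 - <<'E'
from h import *
plan([0.499,-0.2397,0.0487],2.7)
E
```

```text
time: 23.3
tcp_pos: [0.4546, -0.241, 0.0478]
tcp_rot: [-3.14, -0.072, 0.003]
contact_force: [-0.7, 0.2, -1.1]
width: 0.0629
pos [ 0.4546 -0.241   0.0478] yaw 2.6 tilt 0.12 t 23.3 w 0.0629 | turn z -0.01 shift [ 1.48  0.03 -0.03]
```

```bash
python3 -m inch '[0.4,0,-0.02,0,0,0,1,0.4,0,0,0,0,0,1,0,0,0,0,0,0,1]'; python3 -m inch '[0.4,0,0,0,0,0,1,0.2,0,0,0,0,0,1,0,0,0,0,0,0,1]'
python3 - <<'E'
from h import *
plan([0.499,-0.2397,0.0487],2.7)
cv2.imwrite("pics/w15.png",get_image("wrist")[:,:,::-1])
E
```

```text
time: 23.6
tcp_pos: [0.4822, -0.241, 0.0493]
tcp_rot: [3.139, 0.073, 0.004]
contact_force: [0.8, 0.7, -0.7]
width: 0.0625
time: 23.9
tcp_pos: [0.4988, -0.2398, 0.049]
tcp_rot: [3.14, 0.073, 0.001]
contact_force: [-1.6, 0.2, -0.2]
width: 0.0627
pos [ 0.4988 -0.2398  0.049 ] yaw 2.7 tilt 0.06 t 23.9 w 0.0627 | turn z -0.01 shift [ 0.01 -0.    0.01]
```

View pics/w15.png

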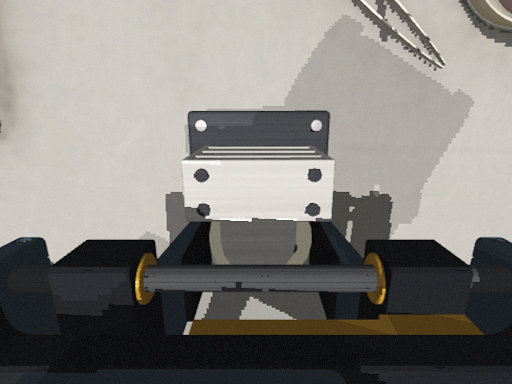

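```bash
python3 -m inch '[0,0,0.05,0,0,0,1,0,0,0.04,0,0,0,1,0,0,0,0,0,0,1,0,0,0,0,0,0,0,0,0,0,0,0,0,-0.8,0,0,0,0,0,0,-0.8,0,0,0,0,0,0,-0.8]';python3 -m inch '[-0.4,0,0,0,0,0,-0.8,-0.7,0,0,0,0,0,-0.8,-0.7,0,0,0,0,0,-0.8,-0.7,0,0,0,0,0,-0.8,-0.6,0,0,0,0,0,1,0,0,0,0,0,0,1,0,0,0,0,0,0,1,0,0,0,0,0,0,1]'
python3 - <<'E'
from h import *
plan([0.42,-0.243,0.0435],2.7)
cv2.imwrite("pics/w16.png",get_image("wrist")[:,:,::-1])
E
```

```text
time: 24.65
tcp_pos: [0.4977, -0.2397, 0.0464]
tcp_rot: [3.141, 0.072, 0.0]
contact_force: [0.7, -0.1, -0.1]
width: 0.0818
time: 25.45
tcp_pos: [0.4057, -0.2443, 0.0465]
tcp_rot: [3.14, 0.072, 0.002]
contact_force: [0.1, 1.1, 0.0]
width: 0.0531
pos [ 0.4057 -0.2443  0.0465] yaw 2.6 tilt 0.08 t 25.45 w 0.0531 | turn z -0.01 shift [ 0.48 -0.02  0.1 ]
```

View pics/w16.png

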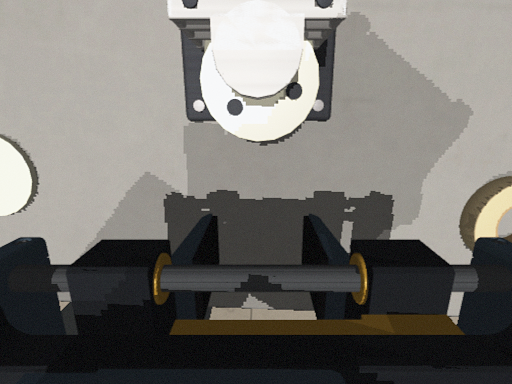

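```bash
python3 -m inch '[0.3,0,0.09,0,0,0,1,0.4,0,0,0,0,0,1,0.4,0,0,0,0,0,1,0.3,0,0,0,0,0,1,0.2,0,0,0,0,0,1,0.1,0,0,0,0,0,1,0.1,0,0,0,0,0,1,0,0,0,0,0,0,1]'; python3 -m inch '[0.06,0,0,0,0,0,1,0,0,0,0,0,0,1]'; python3 -m inch '[0.06,0,0,0,0,0,1,0,0,0,0,0,0,1]'
```

```text
time: 26.3
tcp_pos: [0.4588, -0.2415, 0.0436]
tcp_rot: [3.141, 0.072, 0.0]
contact_force: [0.0, -0.7, -0.2]
width: 0.0007
time: 26.5
tcp_pos: [0.4604, -0.2414, 0.0436]
tcp_rot: [3.141, 0.071, 0.0]
contact_force: [-0.2, -0.4, -1.0]
width: 0.0004
time: 26.7
tcp_pos: [0.4624, -0.2414, 0.0436]
tcp_rot: [3.141, 0.072, 0.001]
contact_force: [-0.1, 0.3, -0.3]
width: 0.0004
```

```bash
python3 -m inch '[0.06,0,0,0,0,0,1,0.04,0,0,0,0,0,1,0,0,0,0,0,0,1]'; python3 -m inch '[0.05,0,0,0,0,0,1,0,0,0,0,0,0,1]'; python3 -m inch '[0.04,0,0,0,0,0,1,0,0,0,0,0,0,1]'
```

```text
time: 27.0
tcp_pos: [0.4655, -0.2412, 0.0436]
tcp_rot: [3.141, 0.072, 0.001]
contact_force: [0.2, 0.4, 1.0]
width: 0.0002
time: 27.2
tcp_pos: [0.4668, -0.2411, 0.0435]
tcp_rot: [3.141, 0.072, -0.0]
contact_force: [-0.4, -0.1, 0.2]
width: 0.0004
time: 27.4
tcp_pos: [0.4671, -0.241, 0.0435]
tcp_rot: [-3.141, -0.072, 0.003]
contact_force: [-3.1, -0.8, 1.4]
width: -0.0002
```

```bash
python3 -m inch '[0.05,0,0,0,0,0,1,0,0,0,0,0,0,1]'; python3 -m inch '[-0.3,0,0,0,0,0,1,-0.7,0,0,0,0,0,1,-0.8,0,0,0,0,0,1,-0.3,0,0,0,0,0,1,0,0,0,0,0,0,1]'
python3 - <<'E'
from h import *
plan([0.4292,-0.0455,0.12],2.7)
cv2.imwrite("pics/w17.png",get_image("wrist")[:,:,::-1])
E
```

```text
time: 27.6
tcp_pos: [0.4672, -0.2409, 0.0435]
tcp_rot: [-3.14, -0.073, 0.007]
contact_force: [-6.4, -2.0, 4.8]
width: 0.0002
time: 28.1
tcp_pos: [0.406, -0.2439, 0.0437]
tcp_rot: [3.141, 0.07, 0.001]
contact_force: [1.5, -0.5, 1.0]
width: 0.0003
pos [ 0.406  -0.2439  0.0437] yaw 2.5 tilt 0.05 t 28.1 w 0.0003 | turn z -0.02 shift [ 1.09 -6.57 -2.54]
```

View pics/w17.png

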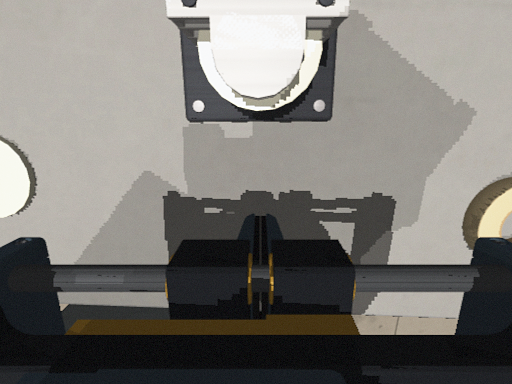

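```bash
python3 -m inch '[0,0,-0.8,0,0,0,1,0,0,-1,0,0,0,0,0.1,-0.5,-0.7,0,0,0,-0.8,0.2,-1,0,0,0,0,-0.8,0.2,-1,0,0,0,0,-0.8,0.2,-1,0,0,0,0,-0.8,0.2,-1,0,0,0,0,-0.8,0.2,-1,0,0,0,0,-0.8,0,-1,0,0,0,0,-0.8,0,0,0,0,0,0,-0.8]'
python3 - <<'E'
from h import *
plan([0.4292,-0.0455,0.003],2.7)
cv2.imwrite("pics/w18.png",get_image("wrist")[:,:,::-1])
E
```

```text
time: 29.15
tcp_pos: [0.4317, -0.0447, 0.1188]
tcp_rot: [-3.14, -0.078, -0.002]
contact_force: [-0.0, -0.6, -0.4]
width: 0.0701
pos [ 0.4317 -0.0447  0.1188] yaw 2.9 tilt 0.1 t 29.15 w 0.0701 | turn z 0.02 shift [-0.09  0.02  3.86]
```

View pics/w18.png

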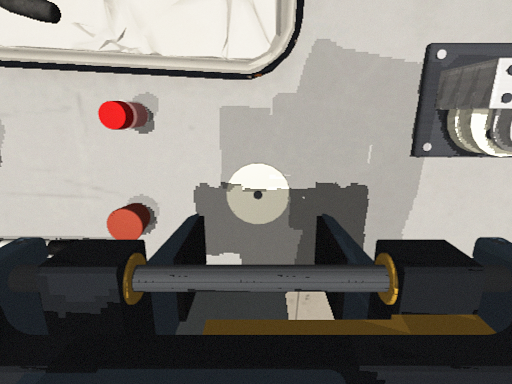

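```bash
python3 - <<'E'
from h import *
p=ray("wrist",258,194,.006);print(p); plan([p[0],p[1],.0025],2.7)
E
```

```text
[ 0.42915363 -0.04404964  0.006     ]
pos [ 0.4319 -0.0462  0.1188] yaw 2.8 tilt 0.1 t 29.2 w 0.0735 | turn z 0.02 shift [-0.09 -0.08  3.88]
```

```bash
python3 -m inch '[-0.08,-0.06,0.7,0,0,0,-0.8,0,0,0.8,0,0,0,-0.8,0,0,0.8,0,0,0,-0.8,0,0,0.8,0,0,0,-0.8,0,0,0.5,0,0,0,-0.8,0,0,0.2,0,0,0,-0.8,0,0,0,0,0,0,-0.8,0,0,0,0,0,0,-0.8]'
python3 - <<'E'
from h import *
plan([0.4292,-0.044,0.0025],2.7)
E
```

```text
time: 30.0
tcp_pos: [0.4291, -0.0463, 0.0051]
tcp_rot: [3.14, 0.071, 0.002]
contact_force: [-0.1, -0.7, 0.1]
width: 0.0823
pos [ 0.4291 -0.0463  0.0051] yaw 2.6 tilt 0.09 t 30.0 w 0.0823 | turn z -0.01 shift [ 0.01 -0.08  0.09]
```

```bash
python3 -m inch '[0,-0.05,0.08,0,0,0,-0.8,0,0,0,0,0,0,0.2,0,0,0,0,0,0,1,0,0,0,0,0,0,1,0,0,0,0,0,0,1]'; python3 -m inch '[0,0,-0.4,0,0,0,1,0,0,-0.9,0,0,0,1,0,0,-1,0,0,0,1,0,0,-1,0,0,0,1,0,0,0,0,0,0,1]'
python3 - <<'E'
from h import *
plan([0.404,-0.2442,0.0665],2.7)
E
```

```text
time: 30.5
tcp_pos: [0.4282, -0.0443, 0.0024]
tcp_rot: [3.141, 0.072, 0.001]
contact_force: [-1.6, 0.6, 2.8]
width: 0.0624
time: 31.0
tcp_pos: [0.4308, -0.0447, 0.1045]
tcp_rot: [3.139, 0.072, 0.013]
contact_force: [0.2, 0.2, -0.4]
width: 0.0624
pos [ 0.4308 -0.0447  0.1045] yaw 2.6 tilt 0.49 t 31.0 w 0.0624 | turn z -0.01 shift [-1.22  6.6   1.27]
```

```bash
python3 -m inch '[-0.2,0.8,0,0,0,0,1,-0.2,1,0,0,0,0,1,-0.2,1,0,0,0,0,1,-0.2,1,0,0,0,0,1,-0.2,1,0,0,0,0,1,-0.2,1,0,0,0,0,1,0,0.8,0.2,0,0,0,1,0,0,0.6,0,0,0,1,0,0,0.4,0,0,0,1,0,0,0,0,0,0,1,0,0,0,0,0,0,1]'
python3 - <<'E'
from h import *
plan([0.404,-0.2442,0.0665],2.7)
cv2.imwrite("pics/w19.png",get_image("wrist")[:,:,::-1])
E
```

```text
time: 32.1
tcp_pos: [0.4007, -0.2435, 0.0646]
tcp_rot: [-3.14, -0.072, 0.002]
contact_force: [-0.7, 0.2, -0.2]
width: 0.0626
pos [ 0.4007 -0.2435  0.0646] yaw 2.6 tilt 0.08 t 32.1 w 0.0626 | turn z -0.01 shift [ 0.11  0.03 -0.06]
```

View pics/w19.png

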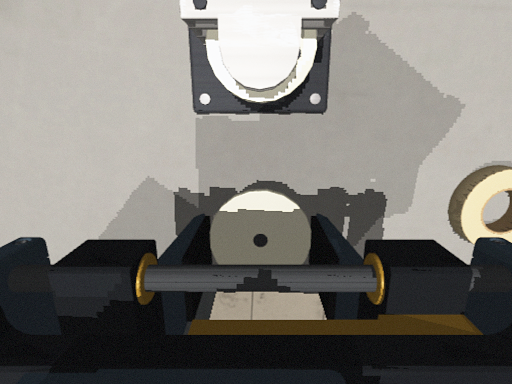

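```bash
python3 -m inch '[0.2,0,-0.06,0,0,0,1,0.4,0,0,0,0,0,1,0.4,0,0,0,0,0,1,0.3,0,0,0,0,0,1,0,0,0,0,0,0,1,0,0,0,0,0,0,1]'
python3 - <<'E'
from h import *
plan([0.499,-0.2397,0.0665],2.7)
cv2.imwrite("pics/w20.png",get_image("wrist")[:,:,::-1])
plan([0.499,-0.2397,0.0665],2.7)
E
```

```text
time: 32.75
tcp_pos: [0.4401, -0.2417, 0.0668]
tcp_rot: [-3.141, -0.073, 0.001]
contact_force: [0.5, -0.3, -0.8]
width: 0.0623
pos [ 0.4401 -0.2417  0.0668] yaw 2.7 tilt 0.04 t 32.75 w 0.0623 | turn z -0.0 shift [1.96 0.02 0.01]
pos [ 0.4398 -0.2418  0.0667] yaw 2.6 tilt 0.05 t 32.8 w 0.062 | turn z -0.01 shift [1.98 0.02 0.01]
```

View pics/w20.png

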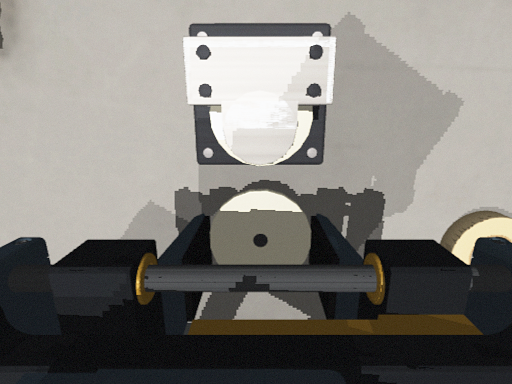

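Well aligned (cover centre and disc centre both at column ≈260). Advancing.

```bash
python3 -m inch '[0.4,0,0,0,0,0,1,0.4,0,0,0,0,0,1,0.2,0,0,0,0,0,1,0,0,0,0,0,0,1]'; python3 -m inch '[0.3,0,0,0,0,0,1,0.4,0,0,0,0,0,1,0.23,0,0,0,0,0,1,0,0,0,0,0,0,1]'
python3 - <<'E'
from h import *
plan([0.499,-0.2397,0.064],2.7)
E
```

```text
time: 33.2
tcp_pos: [0.4713, -0.2407, 0.067]
tcp_rot: [3.14, 0.073, 0.001]
contact_force: [0.6, 0.7, -0.3]
width: 0.0624
time: 33.6
tcp_pos: [0.4993, -0.2395, 0.067]
tcp_rot: [3.14, 0.073, 0.002]
contact_force: [-0.2, -0.1, -1.1]
width: 0.0624
pos [ 0.4993 -0.2395  0.067 ] yaw 2.7 tilt 0.06 t 33.6 w 0.0624 | turn z -0.01 shift [-0.01  0.01  0.1 ]
```

```bash
python3 -m inch '[0,0,0.05,0,0,0,1,0,0,0.04,0,0,0,1,0,0,0,0,0,0,1,0,0,0,0,0,0,0,0,0,0,0,0,0,-0.8,0,0,0,0,0,0,-0.8,0,0,0,0,0,0,-0.8]';python3 -m inch '[-0.4,0,0,0,0,0,-0.8,-0.7,0,0,0,0,0,-0.8,-0.7,0,0,0,0,0,-0.8,-0.7,0,0,0,0,0,-0.8,-0.6,0,0,0,0,0,1,0,0,0,0,0,0,1,0,0,0,0,0,0,1,0,0,0,0,0,0,1]'
python3 - <<'E'
from h import *
plan([0.42,-0.243,0.062],2.7)
cv2.imwrite("pics/w21.png",get_image("wrist")[:,:,::-1])
E
```

```text
time: 34.3
tcp_pos: [0.4979, -0.2394, 0.0644]
tcp_rot: [3.141, 0.072, 0.0]
contact_force: [0.4, 0.4, 0.1]
width: 0.0812
time: 35.1
tcp_pos: [0.406, -0.2439, 0.0645]
tcp_rot: [3.14, 0.072, 0.002]
contact_force: [-0.2, -0.3, 0.9]
width: 0.053
pos [ 0.406  -0.2439  0.0645] yaw 2.6 tilt 0.08 t 35.1 w 0.053 | turn z -0.01 shift [ 0.47 -0.01  0.08]
```

View pics/w21.png

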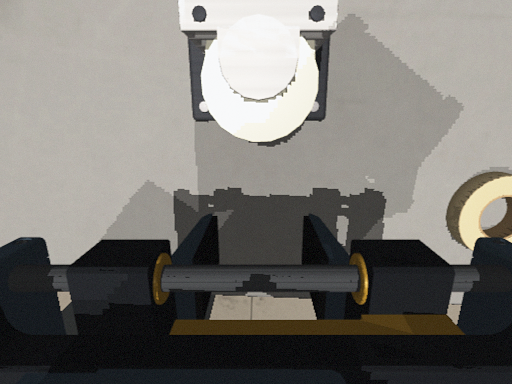

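```bash
python3 -m inch '[0.3,0,0.08,0,0,0,1,0.4,0,0,0,0,0,1,0.4,0,0,0,0,0,1,0.3,0,0,0,0,0,1,0.2,0,0,0,0,0,1,0.1,0,0,0,0,0,1,0.1,0,0,0,0,0,1,0,0,0,0,0,0,1]'; python3 -m inch '[0.06,0,0,0,0,0,1,0.06,0,0,0,0,0,1,0,0,0,0,0,0,1]'; python3 -m inch '[0.06,0,0,0,0,0,1,0.04,0,0,0,0,0,1,0,0,0,0,0,0,1]';python3 -m inch '[0.05,0,0,0,0,0,1,0,0,0,0,0,0,1]'
```

```text
time: 35.95
tcp_pos: [0.4591, -0.2411, 0.0618]
tcp_rot: [3.141, 0.072, 0.0]
contact_force: [-0.1, 0.5, -0.6]
width: 0.0002
time: 36.25
tcp_pos: [0.4627, -0.2411, 0.0619]
tcp_rot: [3.141, 0.072, 0.0]
contact_force: [-0.2, 0.1, -1.1]
width: 0.0006
time: 36.55
tcp_pos: [0.4657, -0.2409, 0.0619]
tcp_rot: [3.141, 0.072, 0.0]
contact_force: [0.9, 0.2, -0.0]
width: 0.0005
time: 36.75
tcp_pos: [0.4669, -0.2407, 0.0618]
tcp_rot: [3.141, 0.072, -0.001]
contact_force: [-0.1, 0.2, 0.3]
width: 0.0001
```

```bash
python3 -m inch '[0.05,0,0,0,0,0,1,0,0,0,0,0,0,1]'; python3 -m inch '[0.04,0,0,0,0,0,1,0,0,0,0,0,0,1]'; python3 -m inch '[-0.3,0,0,0,0,0,1,-0.7,0,0,0,0,0,1,-0.8,0,0,0,0,0,1,-0.3,0,0,0,0,0,1,0,0,0,0,0,0,1]'
python3 - <<'E'
from h import *
cv2.imwrite("pics/w22.png",get_image("wrist")[:,:,::-1])
E
```

```text
time: 36.95
tcp_pos: [0.4672, -0.2406, 0.0618]
tcp_rot: [-3.14, -0.073, 0.005]
contact_force: [-4.9, -0.6, 3.8]
width: 0.0005
time: 37.15
tcp_pos: [0.4673, -0.2405, 0.0617]
tcp_rot: [-3.14, -0.073, 0.008]
contact_force: [-8.3, -1.8, 5.5]
width: 0.0005
time: 37.65
tcp_pos: [0.4063, -0.2436, 0.062]
tcp_rot: [3.141, 0.069, 0.001]
contact_force: [-0.0, -0.3, -0.3]
width: 0.0005
```

View pics/w22.png

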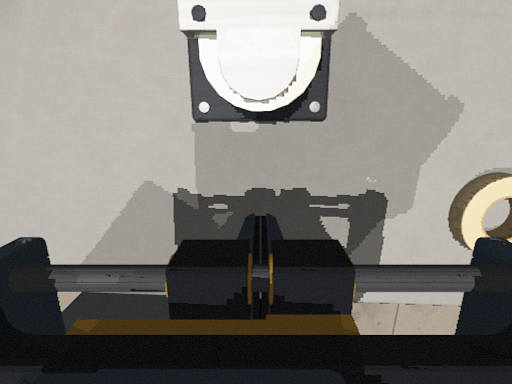

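```bash
python3 -m inch '[-0.8,0,-0.8,0,0,0,1,-0.5,0,-1,0,0,0,1,0,0,-1,0,0,0,1,0,0,-1,0,0,0,1,0,0,-1,0,0,0,1,0,0,-0.5,0,0,0,1,0,0,0,0,0,0,1]'
python3 - <<'E'
from h import *
o=get_obs()
cv2.imwrite("pics/w23.png",get_image("wrist")[:,:,::-1])
cv2.imwrite("pics/s23.png",get_image("scene")[:,:,::-1])
crop("pics/s23.png",260,125,320,175,10,"pics/c10.png")
c=np.array([.515,-.2390]);a=np.radians(2.7)
print(o["tcp_pos"])
E
```

```text
time: 38.4
tcp_pos: [0.3705, -0.2465, 0.2234]
tcp_rot: [3.137, 0.072, 0.01]
contact_force: [0.2, 0.3, -0.2]
width: 0.0008
[ 0.37045223 -0.24646546  0.22344458]
```

View pics/w23.png

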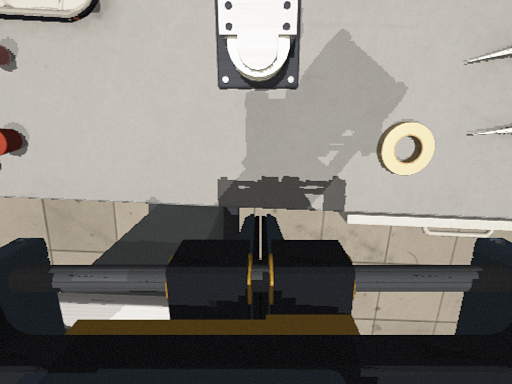

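View pics/c10.png

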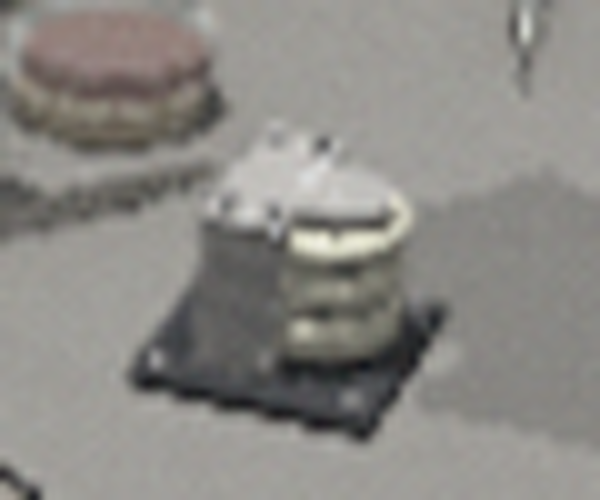

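View pics/s23.png

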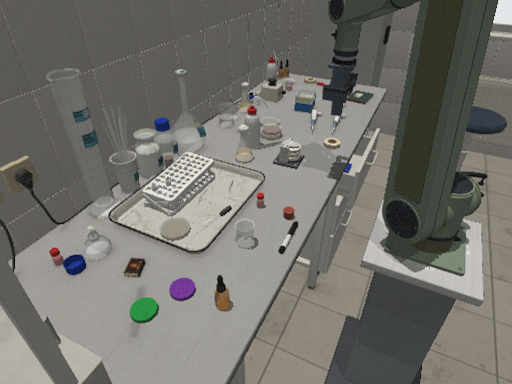

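The scene view shows the three discs stacked one per slot, around (290,152) in the picture. The vial, stopper, beaker, marker and dropper bottle are where they started.

```bash
python3 -c "
from workcell import finish_job;print(finish_job())"
```

```text
the job is handed in; nothing more can be done
None
```

All three discs are in the cassette: the seven-hole one in the lowest slot, the three-hole one in the middle and the one-hole one on top. I handed the job in at about 38.5 s of the 72 s allowed; no verdict was reported.

- **Seating:** I let each disc go on its tongue and pushed it home with closed fingers. All three stopped at the same tool position (x = 0.467 m, within 0.2 mm), where the wrist force along x rose to 6–8 N.
- **Last pictures:** They show all three discs stacked flat and centred, one per slot. The arm was clear of everything. The bystanders in view looked unmoved, judged by eye only.
- **Disagreements:** My first cassette measurement from the side was up to 4 mm off across the slots from the later one taken head-on. I used the later one, corrected from the wrist pictures before each insertion. A check of the lowest disc's front edge put it about 2.5 mm further in than home. The cassette's cover read 1.5 mm the same way, so I put this down to calibration error.
- **Middle disc:** It first reached the slot mouth about 3 mm too high. I lowered it before sliding it in, and no notable force showed.

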